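# Sort the ratchet clamps into their trays

## Task

Sort the four ratchet clamps on the printing bench: the two locked shut go in the yellow tray and the two locked open in the green tray, each in the half whose mat has the clamp's own colour (orange or blue). Lay every clamp flat on its mat, lengthways in its half, and let go of it. Leave the ink tin, the roller and the wooden printing block undisturbed.

Things in the scene. Friction and masses are not known exactly. Their poses are not given: they have to be found in the camera images.
- shut_orange: Orange hand clamp, about 90 g, rigid, ratchet locked SHUT: jaw tips touch, handles close together. Origin: underside, at the hinge; x to the jaws, -x to the handles, z up. Reaches 46, 54, 18 mm to +x, -x, each side; jaws and handles 14 mm high. Black block on the hinge, 26 (x) by 24 (y) by 40 mm high, centred: grip it across the 24 mm, 18 to 40 mm above the underside.
- shut_blue: Blue hand clamp, about 90 g, rigid, ratchet locked SHUT: jaw tips touch, handles close together. Origin: underside, at the hinge; x to the jaws, -x to the handles, z up. Reaches 46, 54, 18 mm to +x, -x, each side; jaws and handles 14 mm high. Black block on the hinge, 26 (x) by 24 (y) by 40 mm high, centred: grip it across the 24 mm, 18 to 40 mm above the underside.
- open_orange: Orange hand clamp, about 90 g, rigid, ratchet locked OPEN: jaws gape 36 mm, handles in a wide V. Origin: underside, at the hinge; x to the jaws, -x to the handles, z up. Reaches 42, 47, 35 mm to +x, -x, each side; jaws and handles 14 mm high. Black block on the hinge, 26 (x) by 24 (y) by 40 mm high, centred: grip it across the 24 mm, 18 to 40 mm above the underside.
- open_blue: Blue hand clamp, about 90 g, rigid, ratchet locked OPEN: jaws gape 36 mm, handles in a wide V. Origin: underside, at the hinge; x to the jaws, -x to the handles, z up. Reaches 42, 47, 35 mm to +x, -x, each side; jaws and handles 14 mm high. Black block on the hinge, 26 (x) by 24 (y) by 40 mm high, centred: grip it across the 24 mm, 18 to 40 mm above the underside.
- yellow_tray: Fixed tray, yellow rim 16 mm high, 6 mm thick, 137 (x) by 196 mm (y). Origin: its centre at bench height, z up. A 4 mm wall along x, 16 mm high, makes two halves, inside 125 (x) by 90 mm (y), mat top 3 mm above the bench: orange mat centred at y +47 mm, blue mat at y -47 mm. A clamp fits flat only lengthways (its x along the tray's x, either way), some 10 mm to spare all round.
- green_tray: Fixed tray, green rim 16 mm high, 6 mm thick, 137 (x) by 196 mm (y). Origin: its centre at bench height, z up. A 4 mm wall along x, 16 mm high, makes two halves, inside 125 (x) by 90 mm (y), mat top 3 mm above the bench: blue mat centred at y +47 mm, orange mat at y -47 mm. A clamp fits flat only lengthways (its x along the tray's x, either way), some 10 mm to spare all round.
- ink_tin: Bystander: upright round ink tin with a red band, loose, 68 mm across, 45 mm high. Origin at the centre of its underside. Leave alone.
- roller: Bystander: loose ink roller lying on the bench: black rubber roll 32 mm thick and 70 mm long at its +x end, wooden handle to -x, 129 mm long overall (61 mm ahead of the origin, 68 mm behind), up to 32 mm high. Origin at bench height near its middle. Leave alone.
- type_block: Bystander: small loose wooden printing block, 45 x 30 mm, 23 mm high, with a raised dark figure on top. Origin at the centre of its underside. Leave alone.

How it is judged:
By the outcome, as a careful person would: the job done as asked, in the order asked, and still so for the second after the job is handed in, with the robot touching nothing.
It also fails if it takes over 115 s, if anything falls off the work surface, if the arm or the gripper's body presses on something with over 40 N, if the wrist force passes 120 N, or if a joint passes its speed limit or range.

## Robot

A 6-joint arm with a two-finger parallel gripper is mounted at the origin on the work surface. World frame = base frame: x ahead of the robot, y to its left, z up, the work surface at z = 0. Lengths are in mm, angles in degrees, forces in N, time in s.
With the tool pointing down it reaches from about 300 to 875 mm from the base axis. Payload 6.4 kg.
Tool frame: the origin (TCP) lies at the very end of the fingers, on their centre line; the grasp point (between the pads) lies 19 mm behind it (grip_point_offset is the distance from the TCP to the grasp point, in mm); z points along the fingers, y is the line along which they close (so a half turn about z gives the same grasp; the last joint's range is limited). The gripper opens to 88 mm and grips with 3 to 60 N. Pads are 18 mm wide; open, the fingers measure 123 mm over their backs; the gripper's body (75 mm by 187 mm) begins 45 mm behind the grasp point.
Start: joints at [-86.706, 10.359, 92.074, -0, 77.567, -11.82], TCP at [149.947, -555.119, 238.714] pointing down, gripper open.
Joint ranges: [-171.53, 171.53], [-51.25, 118.39], [17.06, 147.69], [-65.23, 245.23], [0, 150.52], [-178.68, 178.68]. Speed limits (degrees/s): [147.25, 147.25, 172.46, 180, 180, 180].

## Interface

Orientations are given as [roll, pitch, yaw] about the fixed x, y, z axes, in that order (R = Rz(yaw) Ry(pitch) Rx(roll)).
In Python, from bench import * gives the robot as it stands. The module is installed in compiled form; this text tells all that it offers.
- The arm moves only by the shell command python3 -m handwheel 'ROWS' [OPENING]. ROWS is a JSON object of lists of equal length, an entry for each row: "dp": the shift along the world's x, y, z in mm, a list of three; "turn": the turn about the world's z in rad. A call has exactly 5 rows; each row is the pose to reach, as a shift and turn from the pose commanded when the call began; what a row does not reach only later rows make up. A row lasts 1/10 s, in which the tool goes at most 50 mm and 8.59 degrees, less where a joint would pass 70% of its speed; a pose out of reach is approached as far as the arm can. A call with a gripper value outside its range is refused whole. OPENING is the finger opening in mm, from 0 to 88.1, set as the call begins (- or left out, the last holds). The fingers move at their own pace and stop on an object; the grip force is fixed at half the most. Time passes only in rows, so rows that repeat a pose let the fingers close, or fill a call up. It gives the time, the measured TCP pose, the force, the opening and the grip force at its end, in the units of the state.
- get_obs(): the state, without advancing time (a new reading comes with each control period).
- get_image(name): name is "side" or "top" or "wrist"; returns a dict with "pixels" (384x512x3 uint8, red, green, blue), "mtx" (3x3 intrinsics, pixels), "xyz" and "orientation" of the camera in the world. Camera axes: x right, y down, z forward; pixel columns grow to the right and rows downward; lengths in mm; the calibration is good to about 2 mm. The wrist camera is an equidistant fisheye: a pixel r from the principal point sees the ray r / f radians off the axis. A picture is of the moment at which its call begins. There is no depth.
- sign_off(): hands the job in; it is judged then, once.
The state is a dict: "clock": time; "qpos": joint angles; "dq": joint speeds; "joint_efforts": joint torques, N m; "tcp_pos": TCP position; "tcp_rot": TCP orientation; "force": force on the tool from outside, world axes, zero at the start; "moment": the same for the moment, N m; "finger_gap": finger opening in mm; "finger_force": force on a finger pad.
Only numpy, scipy, OpenCV 4.12 (cv2) and the standard library are available. Lean on these libraries where they do the work, as an engineer would, in place of code of your own. Each camera call takes 0.05 s, during which the arm holds its last target. There are 200 camera calls.

## Working session

There is one attempt and no reset: what is moved stays moved. The work goes in short steps, Python scripts to look and compute and a shell command to move; the robot and the scene stay as the last step left them, time stands still between calls to the robot, and variables do not carry over. Pictures are saved under pics/ and viewed, at most 14 in all, crops included, and the job is handed in when it is done.

```bash
mkdir -p pics
cat > h.py <<'E'
from bench import *
import numpy as np, cv2
from scipy.spatial.transform import Rotation as R
def snap(n,f):
    im=get_image(n); cv2.imwrite('pics/'+f+'.png',im['pixels'][:,:,::-1]); np.savez('pics/'+f+'.npz',**{k:np.array(v) for k,v in im.items()}); return im
def w(f,pts,z):
    d=np.load('pics/'+f+'.npz'); K=d['mtx']; o=d['orientation']
    Rm=o if o.shape==(3,3) else R.from_euler('xyz',o,degrees=True).as_matrix()
    p=np.atleast_2d(np.array(pts,float)); z=np.broadcast_to(z,len(p))
    r=np.c_[p,np.ones(len(p))]@np.linalg.inv(K).T@Rm.T
    return d['xyz']+r*((z-d['xyz'][2])/r[:,2])[:,None]
E
python3 - <<'E'
from h import *
for n in ['top','side']:
    im=snap(n,n+'0'); print(im['mtx'],im['xyz'],im['orientation'])
    cv2.imwrite(f'pics/{n}0x.png',cv2.resize(cv2.imread(f'pics/{n}0.png'),(800,600),interpolation=cv2.INTER_CUBIC))
print(get_obs())
E
```

```text
[[474.1086298    0.         255.85524834]
 [  0.         474.1086298  196.28898877]
 [  0.           0.           1.        ]] [ 388.39613864   -4.65227675 1439.78510965] [-1.74863868e+02  7.93666547e-02 -8.84532056e+01]
[[391.51754791   0.         255.87546176]
 [  0.         391.51754791 186.11607038]
 [  0.           0.           1.        ]] [ -9.70390699 657.32760857 620.10347436] [-125.1927746     1.37728437 -145.44724119]
{'clock': 0.1, 'qpos': array([-8.67061648e+01,  1.03946909e+01,  9.21247036e+01, -1.49705062e-03,
        7.75674285e+01, -1.18193244e+01]), 'dq': array([ 0.00755097, -0.00135486, -0.10514646,  0.02305059, -0.09099657,
       -0.03839374]), 'joint_efforts': array([ 3.86739102e-04, -4.34817731e+01, -3.42697263e+01,  7.04043615e-02,
        3.40295385e-02, -3.65319943e-05]), 'tcp_pos': array([ 149.9067079 , -554.62740246,  237.93946016]), 'tcp_rot': array([-1.79914718e+02, -1.63531565e-02,  1.51134709e+01]), 'force': array([ 0.43781719,  0.51869513, -0.44949205]), 'moment': array([-0.02255453,  0.00931413, -0.01287633]), 'finger_force': 0.0, 'finger_gap': 88.25997411665954}
```

View pics/top0x.png

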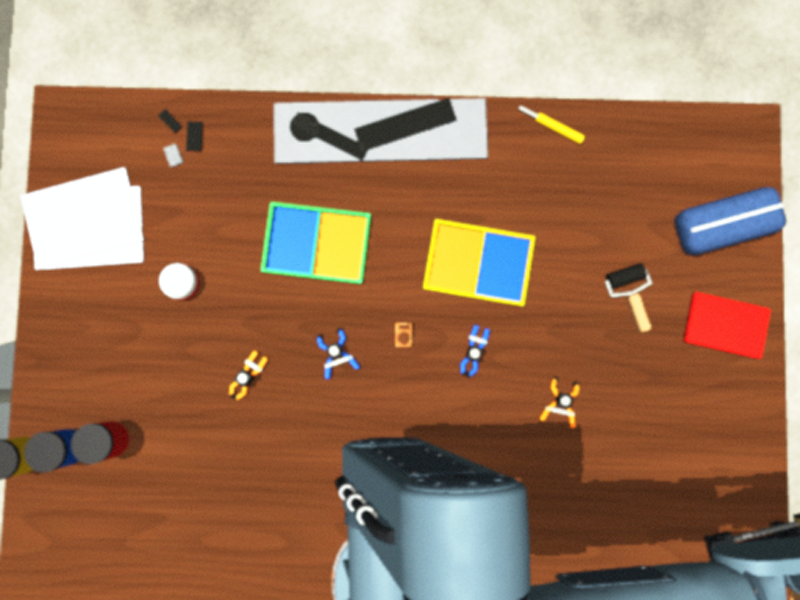

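View pics/side0x.png

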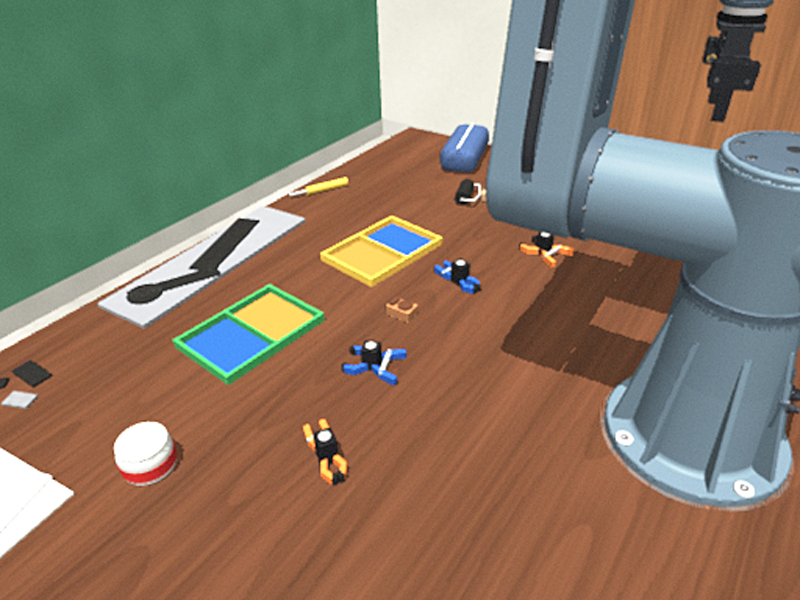

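The top view (800x600) shows the shut orange clamp at about (245,378), the open blue one at (337,352), the shut blue one at (475,352) and the open orange one at (563,402). The green tray is at (316,243), blue half on the left, and the yellow tray is at (480,262), orange half on the left. Next I'll measure these positions.

Run:
```python
from h import *
im=cv2.imread('pics/top0.png'); hsv=cv2.cvtColor(im,cv2.COLOR_BGR2HSV)
s=0.64
def win(cx,cy,r):
    m=np.zeros(im.shape[:2],np.uint8); cv2.circle(m,(int(cx*s),int(cy*s)),int(r*s),255,-1); return m
for n,c in dict(so=(245,378),ob=(337,352),sb=(475,352),oo=(563,402)).items():
    m=win(*c,36)
    if n[1]=='b': col=cv2.inRange(hsv,(100,120,90),(125,255,255))
    else: col=cv2.inRange(hsv,(8,150,170),(25,255,255))
    blk=cv2.inRange(hsv,(0,0,0),(180,255,60))
    wh=cv2.inRange(hsv,(0,0,170),(180,60,255))
    wm=win(*c,14)&wh
    ys,xs=np.nonzero(wm); hc=np.array([xs.mean(),ys.mean()])
    H=w('top0',hc,40)[0]
    ys,xs=np.nonzero(m&col); P=w('top0',np.c_[xs,ys],12)[:,:2]
    d=P-H[:2]; ev,V=np.linalg.eigh(np.cov(P.T)); a=V[:,1]
    t=d@a; l=d@V[:,0]
    print(n,'hinge',H.round(1),'pc ang',np.degrees(np.arctan2(a[1],a[0])).round(1),'along',t.min().round(),t.max().round(),'across',l.min().round(),l.max().round(),len(xs))
for n,c,lo,hi in [('green',(316,243),(40,100,60),(85,255,255)),('yellow',(480,262),(25,150,120),(34,255,255))]:
    ys,xs=np.nonzero(win(*c,85)&cv2.inRange(hsv,lo,hi)); P=w('top0',np.c_[xs,ys],16)[:,:2].astype(np.float32)
    print(n,len(xs),cv2.minAreaRect(P))
for n,c,lo,hi in [('g_o',(342,246),(15,100,120),(24,255,255)),('g_b',(290,240),(100,150,100),(125,255,255)),('y_o',(455,258),(15,100,120),(24,255,255)),('y_b',(505,266),(100,150,100),(125,255,255))]:
    ys,xs=np.nonzero(win(*c,48)&cv2.inRange(hsv,lo,hi)); P=w('top0',np.c_[xs,ys],3)[:,:2].astype(np.float32)
    print(n,len(xs),P.mean(0),cv2.minAreaRect(P))
crops=[cv2.resize(im[int(y*s)-32:int(y*s)+32,int(x*s)-32:int(x*s)+32],(380,290) if 0 else (290,290),interpolation=cv2.INTER_CUBIC) for x,y in [(245,378),(337,352),(475,352),(563,402)]]
cv2.imwrite('pics/crops.png',np.vstack([np.hstack(crops[:2]),np.hstack(crops[2:])]))
```

```text
so hinge [372.8 294.6  40. ] pc ang 149.8 along -56.0 44.0 across -20.0 19.0 152
ob hinge [419.6 118.5  40. ] pc ang -153.4 along -49.0 37.0 across -38.0 29.0 123
sb hinge [ 436.2 -143.3   40. ] pc ang 162.8 along -48.0 48.0 across -16.0 17.0 123
oo hinge [ 336.8 -309.    40. ] pc ang 158.2 along -50.0 41.0 across -33.0 42.0 183
green 625 ((638.3589477539062, 168.30386352539062), (201.04443359375, 141.79620361328125), 84.72547149658203)
yellow 1708 ((608.070556640625, -149.7909698486328), (199.42898559570312, 140.63768005371094), 81.51184844970703)
g_o 108 [641.20776 136.67177] ((636.5389404296875, 120.51321411132812), (108.88636016845703, 148.77378845214844), 84.29631042480469)
g_b 1050 [645.7436  217.93132] ((645.885009765625, 217.9357452392578), (83.9571533203125, 119.21561431884766), 84.63709259033203)
y_o 148 [630.2983  -84.22229] ((617.4962768554688, -103.83934020996094), (112.37002563476562, 148.57981872558594), 81.21526336669922)
y_b 1027 [ 603.04266 -197.54974] ((603.1795654296875, -197.56936645507812), (82.28897857666016, 117.52882385253906), 81.62254333496094)
```

View pics/crops.png

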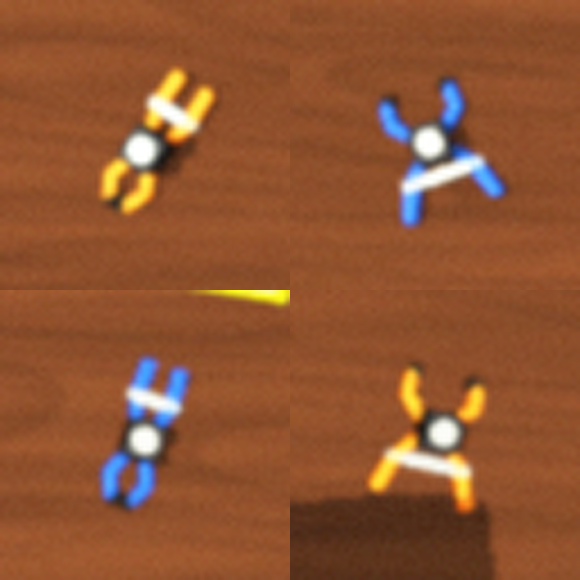

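The crops confirm it: top-left orange and bottom-left blue are shut, because the jaw tips touch. Top-right blue and bottom-right orange are open. The measured sizes fit: extents of about 45 by 55 mm, and trays of about 200 x 141 mm against 196 x 137 given. I'll start with open_orange at (337,-309), axis about -10°.

```bash
python3 -m handwheel '{"dp":[[20,26,-10],[50,66,-24],[80,105,-40],[108,142,-52],[125,165,-60]],"turn":[-0.05,-0.1,-0.15,-0.2,-0.22]}' 60 
python3 -m handwheel '{"dp":[[20,26,-15],[40,52,-32],[54,70,-48],[62,81,-56],[62,81,-58]],"turn":[-0.06,-0.12,-0.18,-0.218,-0.218]}'
python3 - <<'E'
from h import *
im=snap('wrist','w1'); print(im['mtx'],im['xyz'],im['orientation']); o=get_obs(); print(o['tcp_pos'],o['tcp_rot'])
E
```

```text
clock: 0.6
tcp_pos: [275.9, -386.7, 177.2]
tcp_rot: [-179.8, 0.0, 2.5]
force: [-0.5, 0.1, -0.6]
finger_gap: 60.2
finger_force: 0.0
clock: 1.1
tcp_pos: [337.0, -306.8, 119.3]
tcp_rot: [-179.9, 0.1, -9.9]
force: [-1.0, -0.1, -0.1]
finger_gap: 60.1
finger_force: 0.0
[[297.31863964   0.         256.65120286]
 [  0.         297.31863964 190.44116001]
 [  0.           0.           1.        ]] [ 417.2494212  -321.27956665  264.83385706] [161.43488271   0.20908863 -99.88592151]
[ 336.80696508 -308.10568594  119.83245399] [-1.79926758e+02  7.78674502e-02 -9.82821907e+00]
```

View pics/w1.png

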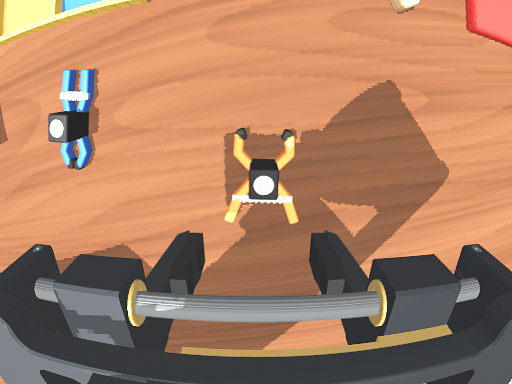

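The wrist view shows open_orange between and ahead of the fingers: hinge disc at about (263,185), jaw tips at (241,134) and (288,134), handle tips at (231,219) and (294,220). I'll unproject these.

```bash
cat >> h.py <<'E'
def wf(f,pts,z):
    d=np.load('pics/'+f+'.npz'); K=d['mtx']; Rm=R.from_euler('xyz',d['orientation'],degrees=True).as_matrix()
    p=np.atleast_2d(np.array(pts,float)); z=np.broadcast_to(z,len(p))
    u=(p-K[:2,2])/K[0,0]; th=np.linalg.norm(u,axis=1); r=np.c_[u*np.sinc(th/np.pi)[:,None]**1,np.cos(th)]
    r=r@Rm.T
    return d['xyz']+r*((z-d['xyz'][2])/r[:,2])[:,None]
E
python3 - <<'E'
from h import *
P=wf('w1',[(263,185),(241,134),(288,134),(231,219),(294,220),(60,127)],[40,10,10,10,10,40]);print(P.round(1))
a=(P[1]+P[2]-P[3]-P[4])/2;print(a,np.degrees(np.arctan2(a[1],a[0])), np.linalg.norm(P[1]-P[2]))
E
```

```text
[[ 346.6 -313.2   40. ]
 [ 385.9 -301.2   10. ]
 [ 379.1 -341.1   10. ]
 [ 309.3 -277.    10. ]
 [ 298.1 -335.3   10. ]
 [ 430.9 -146.4   40. ]]
[ 7.87623167e+01 -1.49689503e+01  2.84217094e-14] -10.76085280462797 40.506432556520174
```

Run:
```python
from h import *
im=cv2.imread('pics/top0.png'); hsv=cv2.cvtColor(im,cv2.COLOR_BGR2HSV); wh=cv2.inRange(hsv,(0,0,150),(180,70,255))
for n,(cx,cy) in dict(so=(142,150),ob=(430-290,143),sb=(145,440-290),oo=(443-290,433-290)).items():
    x0,y0={'so':(245,378),'ob':(337,352),'sb':(475,352),'oo':(563,402)}[n]
    px=int(x0*.64)-32+cx/4.53-.4; py=int(y0*.64)-32+cy/4.53-.4
    m=np.zeros(wh.shape,np.uint8); cv2.circle(m,(round(px),round(py)),4,255,-1)
    ys,xs=np.nonzero(m&wh); print(n,(px,py),xs.mean(),ys.mean(),len(xs),w('top0',[(px,py),(xs.mean(),ys.mean())],40).round(1).tolist())
```

```text
so (154.94657836644592, 241.71258278145694) 154.609756097561 241.82926829268294 41 [[372.1, 293.6, 40.0], [371.7, 294.6, 40.0]]
ob (213.50507726269316, 224.16732891832228) 213.2972972972973 224.13513513513513 37 [[428.2, 123.3, 40.0], [428.3, 123.9, 40.0]]
sb (303.6088300220751, 225.71258278145694) 303.5 225.5 32 [[430.9, -142.4, 40.0], [431.5, -142.0, 40.0]]
oo (361.3748344370861, 256.1673289183223) 361.61764705882354 256.1470588235294 34 [[346.3, -313.2, 40.0], [346.4, -313.9, 40.0]]
```

The top and wrist views now agree: oo is at (346.4,-313.4), so (372,294), ob (428,124) and sb (431,-142). Descending and gripping.

```bash
python3 -m handwheel '{"dp":[[5,-2,-15],[9.5,-4.3,-40],[9.5,-4.3,-70],[9.5,-4.3,-90],[9.5,-4.3,-99]],"turn":[-0.01,-0.01,-0.01,-0.01,-0.01]}' 
python3 -m handwheel '{"dp":[[0,0,0],[0,0,0],[0,0,0],[0,0,0],[0,0,0]],"turn":[0,0,0,0,0]}' 0
```

```text
clock: 1.65
tcp_pos: [345.4, -313.6, 20.4]
tcp_rot: [-179.9, 0.1, -10.6]
force: [-0.2, 0.4, 0.3]
finger_gap: 59.4
finger_force: 0.0
clock: 2.15
tcp_pos: [346.8, -314.0, 22.5]
tcp_rot: [179.9, -0.1, -10.5]
force: [-0.2, 0.5, 4.0]
finger_gap: 23.8
finger_force: 30.0
```

```bash
python3 -m handwheel '{"dp":[[0,0,10],[0,0,30],[0,0,60],[0,0,85],[0,0,100]],"turn":[0,0,0,0,0]}' 
python3 -m handwheel '{"dp":[[8,12,0],[28,42,0],[52,78,0],[76,114,0],[100,150,0]],"turn":[0,0.01,0.02,0.03,0.04]}' 
python3 -m handwheel '{"dp":[[22,33,0],[44,66,0],[66,98,0],[88,131,0],[110,164,0]],"turn":[0.01,0.02,0.03,0.04,0.05]}'
python3 -m handwheel '{"dp":[[22,33,0],[44,66,0],[64,96,0],[76,114,0],[81.8,121.9,0]],"turn":[0,0,0,0,0]}'
python3 -m handwheel '{"dp":[[0,0,-20],[0,0,-50],[0,0,-65],[0,0,-65],[0,0,-65]],"turn":[0,0,0,0,0]}'
python3 - <<'E'
from h import *
snap('wrist','w2');snap('top','t2'); o=get_obs(); print(o['tcp_pos'],o['tcp_rot'],o['finger_gap'])
im=cv2.imread('pics/t2.png')[100:270,120:400]; cv2.imwrite('pics/t2c.png',cv2.resize(im,None,fx=2.8,fy=2.8,interpolation=cv2.INTER_CUBIC))
E
```

```text
clock: 2.65
tcp_pos: [347.1, -314.1, 124.5]
tcp_rot: [179.9, -0.1, -10.5]
force: [0.0, 0.4, -1.1]
finger_gap: 24.0
finger_force: 30.0
clock: 3.15
tcp_pos: [446.6, -160.6, 120.9]
tcp_rot: [-179.9, 0.1, -8.3]
force: [1.5, -0.7, -0.4]
finger_gap: 23.9
finger_force: 30.0
clock: 3.65
tcp_pos: [556.2, 3.5, 120.6]
tcp_rot: [-180.0, 0.1, -5.3]
force: [0.0, -0.0, -0.3]
finger_gap: 23.8
finger_force: 30.0
clock: 4.15
tcp_pos: [637.7, 125.6, 120.3]
tcp_rot: [-180.0, 0.1, -5.2]
force: [1.1, 0.8, -1.1]
finger_gap: 24.2
finger_force: 30.0
clock: 4.65
tcp_pos: [638.1, 122.3, 56.8]
tcp_rot: [180.0, 0.0, -5.4]
force: [0.4, -0.0, 0.2]
finger_gap: 23.5
finger_force: 30.0
[639.28837873 122.30105427  58.26722357] [-1.79986988e+02 -1.32959811e-01 -5.41819133e+00] 23.38098786880981
```

View pics/w2.png

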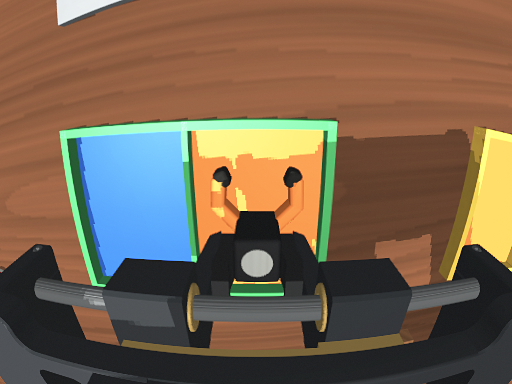

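Run:
```python
from h import *
P=wf('w2',[(62,131),(337,121),(222,177),(292,177),(257,263)],[16,16,48,48,78]);print(P.round(1))
y=np.array([np.cos(np.radians(84.7)),np.sin(np.radians(84.7))]); x=np.array([y[1],-y[0]])
c=(P[0]+P[1])[:2]/2-68.5*x; print('tray centre',c,'orange mat',c-47*y, np.linalg.norm(P[0]-P[1]), np.degrees(np.arctan2(*(P[0]-P[1])[1::-1])))
```

```text
[[716.1 257.9  16. ]
 [698.7  65.1  16. ]
 [677.1 137.6  48. ]
 [673.5  99.8  48. ]
 [640.2 122.   78. ]]
tray centre [639.17349608 167.8585856 ] orange mat [634.83207847 121.05952479] 193.5827932169504 84.85131479040709
```

The held clamp sits inside the orange half. The tray centre from the wrist view is (639,168), within 2 mm of the top estimate. Lowering and releasing.

```bash
python3 -m handwheel '{"dp":[[0,-1,-10],[0,-1,-20],[0,-1,-27],[0,-1,-31],[0,-1,-31.5]],"turn":[0,0,0,0,0]}' 
python3 -m handwheel '{"dp":[[0,0,0],[0,0,0],[0,0,0],[0,0,5],[0,0,20]],"turn":[0,0,0,0,0]}' 54
python3 -m handwheel '{"dp":[[0,0,20],[-25,0,50],[-65,0,80],[-110,0,80],[-150,0,80]],"turn":[0,0,0,0,0]}' 60
```

```text
clock: 5.25
tcp_pos: [637.9, 121.5, 25.5]
tcp_rot: [180.0, 0.1, -5.4]
force: [-5.3, -0.0, 8.2]
finger_gap: 23.6
finger_force: 30.0
clock: 5.75
tcp_pos: [636.9, 121.4, 44.2]
tcp_rot: [180.0, 0.2, -5.4]
force: [0.7, 0.0, -0.2]
finger_gap: 54.0
finger_force: 0.0
clock: 6.25
tcp_pos: [487.7, 121.5, 127.6]
tcp_rot: [-180.0, -0.2, -5.4]
force: [0.5, 0.4, -0.2]
finger_gap: 60.4
finger_force: 0.0
```

```bash
python3 -m handwheel '{"dp":[[-10,0,0],[-25,1,0],[-42,2,0],[-55,2,-5],[-60,2,-10]],"turn":[0.1,0.2,0.32,0.42,0.443]}'
python3 - <<'E'
from h import *
snap('wrist','w3');snap('top','t3')
a=cv2.imread('pics/w3.png');b=cv2.imread('pics/t3.png')[100:270,120:400];b=cv2.resize(b,None,fx=1.8,fy=1.8,interpolation=cv2.INTER_CUBIC)
c=np.zeros((600,512,3),np.uint8);c[:290]=a[:290];c[294:294+306,:504]=b;cv2.imwrite('pics/c3.png',c)
E
```

```text
clock: 6.75
tcp_pos: [427.8, 123.6, 116.2]
tcp_rot: [180.0, -0.1, 20.1]
force: [0.2, -0.1, 0.4]
finger_gap: 60.4
finger_force: 0.0
```

View pics/c3.png

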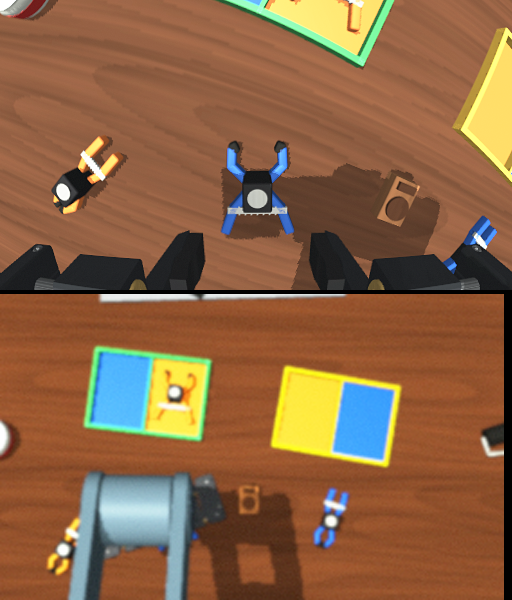

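The wrist view shows open_blue centred and symmetric about the tool axis (hinge at (257,199), jaw tips at (235,147) and (281,147)). In the top view open_orange lies flat and lengthways in the green tray's orange half. Gripping open_blue.

```bash
python3 -m handwheel '{"dp":[[0,0,-20],[0,0,-45],[0,0,-70],[0,0,-87],[0,0,-93.5]],"turn":[0,0,0,0,0]}' 
python3 -m handwheel '{"dp":[[0,0,0],[0,0,0],[0,0,0],[0,0,0],[0,0,0]],"turn":[0,0,0,0,0]}' 0
python3 -m handwheel '{"dp":[[0,0,10],[0,0,30],[0,0,60],[0,0,85],[0,0,100]],"turn":[0,0,0,0,0]}' 
python3 -m handwheel '{"dp":[[12,5,0],[36,15,0],[62,26,0],[88,37,0],[112,47,0]],"turn":[-0.05,-0.15,-0.25,-0.35,-0.443]}' 
python3 -m handwheel '{"dp":[[26,11,0],[54,23,0],[80,34,0],[98,42,0],[106.3,44.8,0]],"turn":[0,0,0,0,0]}'
python3 -m handwheel '{"dp":[[0,0,-20],[0,0,-50],[0,0,-65],[0,0,-65],[0,0,-65]],"turn":[0,0,0,0,0]}'
python3 - <<'E'
from h import *
snap('wrist','w4'); o=get_obs(); print(o['tcp_pos'],o['tcp_rot'],o['finger_gap'])
E
```

```text
clock: 7.35
tcp_pos: [428.0, 123.3, 20.5]
tcp_rot: [-180.0, 0.1, 19.9]
force: [0.2, -0.2, -0.1]
finger_gap: 60.0
finger_force: 0.0
clock: 7.85
tcp_pos: [428.8, 123.5, 22.4]
tcp_rot: [180.0, -0.1, 20.0]
force: [-0.9, -0.2, 3.6]
finger_gap: 24.2
finger_force: 30.0
clock: 8.35
tcp_pos: [429.2, 123.6, 124.5]
tcp_rot: [179.9, -0.2, 20.0]
force: [0.1, 0.7, -0.2]
finger_gap: 23.5
finger_force: 30.0
clock: 8.85
tcp_pos: [541.3, 171.0, 122.5]
tcp_rot: [-180.0, -0.0, -5.6]
force: [-0.7, -0.5, -1.0]
finger_gap: 23.9
finger_force: 30.0
clock: 9.35
tcp_pos: [647.7, 215.9, 122.3]
tcp_rot: [-180.0, -0.0, -5.4]
force: [-0.1, 0.5, -0.5]
finger_gap: 23.4
finger_force: 30.0
clock: 9.85
tcp_pos: [646.5, 215.2, 57.3]
tcp_rot: [180.0, 0.0, -5.4]
force: [0.8, -0.9, -0.6]
finger_gap: 24.0
finger_force: 30.0
[647.32527646 215.33616066  58.21197715] [-1.79974951e+02 -1.00412506e-01 -5.40060918e+00] 23.63977143956639
```

View pics/w4.png

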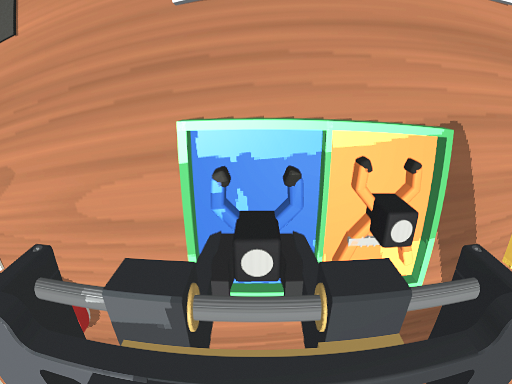

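open_blue hovers well inside the blue half, with its jaws at (222,177) and (292,177) clear of the rim and divider. Releasing, then on to shut_orange.

```bash
python3 -m handwheel '{"dp":[[0,0,-10],[0,0,-20],[0,0,-27],[0,0,-31],[0,0,-31.5]],"turn":[0,0,0,0,0]}' 
python3 -m handwheel '{"dp":[[0,0,0],[0,0,0],[0,0,0],[0,0,5],[0,0,20]],"turn":[0,0,0,0,0]}' 54
python3 -m handwheel '{"dp":[[0,0,20],[-20,6,50],[-55,16,75],[-95,27,80],[-137,39,80]],"turn":[0,0,0,0,-0.1]}' 60
python3 -m handwheel '{"dp":[[-42,12,0],[-84,24,0],[-112,33,0],[-130,39,-5],[-137.5,39.7,-10]],"turn":[-0.1,-0.2,-0.3,-0.347,-0.347]}'
python3 - <<'E'
from h import *
snap('wrist','w5'); o=get_obs(); print(o['tcp_pos'],o['tcp_rot'],o['qpos'])
E
```

```text
clock: 10.4
tcp_pos: [646.3, 215.3, 25.4]
tcp_rot: [180.0, 0.0, -5.4]
force: [-3.0, -1.1, 5.3]
finger_gap: 23.5
finger_force: 30.0
clock: 10.9
tcp_pos: [645.2, 215.0, 44.1]
tcp_rot: [180.0, 0.2, -5.4]
force: [-0.7, -1.0, 0.4]
finger_gap: 54.2
finger_force: 0.0
clock: 11.4
tcp_pos: [510.1, 254.8, 128.5]
tcp_rot: [-179.9, -0.3, -11.2]
force: [-0.3, 0.2, -0.3]
finger_gap: 59.8
finger_force: 0.0
clock: 11.9
tcp_pos: [371.0, 294.8, 116.4]
tcp_rot: [-179.9, -0.1, -30.9]
force: [-0.3, -0.5, 0.8]
finger_gap: 60.1
finger_force: 0.0
[370.27463862 294.29081443 115.24103811] [ 1.79999098e+02  1.21294119e-02 -3.08496874e+01] [2.40491186e+01 6.29010097e+00 1.12434481e+02 1.07240668e-02
 6.12831309e+01 1.44893653e+02]
```

View pics/w5.png

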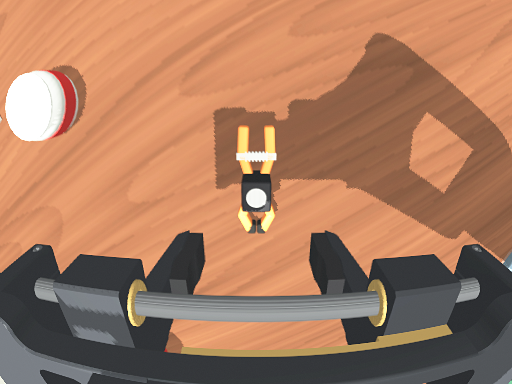

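shut_orange is centred and aligned in the wrist view: hinge at (256,198), closed jaws at (257,228) toward the robot. Gripping it and carrying it to the yellow tray's orange half.

```bash
python3 -m handwheel '{"dp":[[0,0,-20],[0,0,-45],[0,0,-70],[0,0,-87],[0,0,-93.5]],"turn":[0,0,0,0,0]}' 
python3 -m handwheel '{"dp":[[0,0,0],[0,0,0],[0,0,0],[0,0,0],[0,0,0]],"turn":[0,0,0,0,0]}' 0
python3 -m handwheel '{"dp":[[0,0,10],[0,0,30],[0,0,60],[0,0,85],[0,0,100]],"turn":[0,0,0,0,0]}' 
python3 -m handwheel '{"dp":[[8,-13,0],[24,-40,0],[42,-70,0],[61,-101,0],[80,-132,0]],"turn":[0.03,0.08,0.13,0.17,0.2]}' 
python3 -m handwheel '{"dp":[[18,-30,0],[36,-60,0],[54,-90,0],[72,-120,0],[90,-150,0]],"turn":[0.04,0.08,0.12,0.16,0.193]}'
python3 -m handwheel '{"dp":[[18,-30,0],[36,-60,0],[53,-88,0],[65,-108,0],[70.2,-115.5,0]],"turn":[0,0,0,0,0]}'
python3 -m handwheel '{"dp":[[0,0,-20],[0,0,-50],[0,0,-65],[0,0,-65],[0,0,-65]],"turn":[0,0,0,0,0]}'
python3 - <<'E'
from h import *
snap('wrist','w6'); o=get_obs(); print(o['tcp_pos'],o['tcp_rot'],o['finger_gap'])
E
```

```text
clock: 12.45
tcp_pos: [372.2, 293.2, 20.4]
tcp_rot: [179.9, 0.1, -31.0]
force: [-0.3, -1.2, -0.5]
finger_gap: 60.1
finger_force: 0.0
clock: 12.95
tcp_pos: [372.6, 294.2, 22.4]
tcp_rot: [-179.9, -0.0, -31.0]
force: [-1.0, 0.4, 3.3]
finger_gap: 24.1
finger_force: 30.0
clock: 13.45
tcp_pos: [372.8, 294.4, 124.5]
tcp_rot: [-179.9, -0.1, -31.0]
force: [0.4, 0.7, -1.3]
finger_gap: 23.6
finger_force: 30.0
clock: 13.95
tcp_pos: [452.5, 160.9, 122.5]
tcp_rot: [-180.0, -0.0, -19.4]
force: [0.1, 0.4, -1.8]
finger_gap: 24.0
finger_force: 30.0
clock: 14.45
tcp_pos: [542.5, 10.7, 122.4]
tcp_rot: [-180.0, -0.0, -8.4]
force: [0.6, -0.2, -1.3]
finger_gap: 23.7
finger_force: 30.0
clock: 14.95
tcp_pos: [613.0, -105.6, 122.3]
tcp_rot: [180.0, -0.1, -8.6]
force: [-0.4, 1.5, -1.1]
finger_gap: 23.6
finger_force: 30.0
clock: 15.45
tcp_pos: [612.3, -103.0, 57.2]
tcp_rot: [-180.0, 0.0, -8.5]
force: [0.4, -0.0, -1.6]
finger_gap: 23.8
finger_force: 30.0
[ 613.01816429 -103.39502799   58.02072456] [ 1.79982824e+02 -9.08498655e-02 -8.46202515e+00] 23.815976121322233
```

View pics/w6.png

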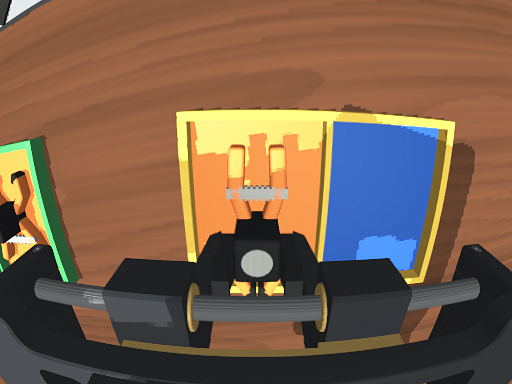

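Run:
```python
from h import *
P=wf('w6',[(178,113),(454,122),(237,147),(278,147)],[16,16,50,50]);print(P.round(1))
d=(P[0]-P[1])[:2];print(np.linalg.norm(d),np.degrees(np.arctan2(d[1],d[0])))
y=np.array([np.cos(np.radians(81.5)),np.sin(np.radians(81.5))]); x=np.array([y[1],-y[0]])
c=(P[0]+P[1])[:2]/2-68.5*x; print(c,c+47*y,c-47*y)
```

```text
[[ 689.8  -63.8   16. ]
 [ 661.9 -256.    16. ]
 [ 667.3 -100.8   50. ]
 [ 664.2 -122.    50. ]]
194.2323755090507 81.73648279113006
[ 608.11661337 -149.80396249] [ 615.06365569 -103.32021691] [ 601.16957105 -196.28770807]
```

The tray centre from the wrist view is (608,-150) and the orange mat (615,-103), as expected. Releasing, then on to shut_blue.

```bash
python3 -m handwheel '{"dp":[[0,0,-10],[0,0,-20],[0,0,-27],[0,0,-31],[0,0,-31.5]],"turn":[0,0,0,0,0]}' 
python3 -m handwheel '{"dp":[[0,0,0],[0,0,0],[0,0,0],[0,0,5],[0,0,20]],"turn":[0,0,0,0,0]}' 54
python3 -m handwheel '{"dp":[[0,0,20],[-15,-3,50],[-40,-9,75],[-70,-15,80],[-100,-21,80]],"turn":[0,0,0,0,-0.05]}' 60
python3 -m handwheel '{"dp":[[-25,-5,0],[-48,-11,0],[-66,-15,0],[-77,-17,-5],[-81,-17.8,-10]],"turn":[-0.05,-0.1,-0.104,-0.104,-0.104]}'
python3 - <<'E'
from h import *
snap('wrist','w7'); o=get_obs(); print(o['tcp_pos'],o['tcp_rot'])
E
```

```text
clock: 16.0
tcp_pos: [612.0, -103.4, 25.4]
tcp_rot: [-180.0, 0.1, -8.5]
force: [-4.0, 0.8, 5.9]
finger_gap: 23.6
finger_force: 30.0
clock: 16.5
tcp_pos: [611.0, -103.1, 44.4]
tcp_rot: [-180.0, 0.2, -8.5]
force: [0.1, 0.2, 0.3]
finger_gap: 53.5
finger_force: 0.0
clock: 17.0
tcp_pos: [512.8, -125.3, 128.3]
tcp_rot: [179.9, -0.3, -11.4]
force: [0.5, 0.7, 0.6]
finger_gap: 59.9
finger_force: 0.0
clock: 17.5
tcp_pos: [431.0, -142.7, 115.8]
tcp_rot: [180.0, -0.1, -17.3]
force: [-0.3, -0.4, -0.4]
finger_gap: 60.0
finger_force: 0.0
[ 430.38107247 -142.27749958  114.65197482] [-1.79997124e+02  2.21041820e-02 -1.73367159e+01]
```

View pics/w7.png

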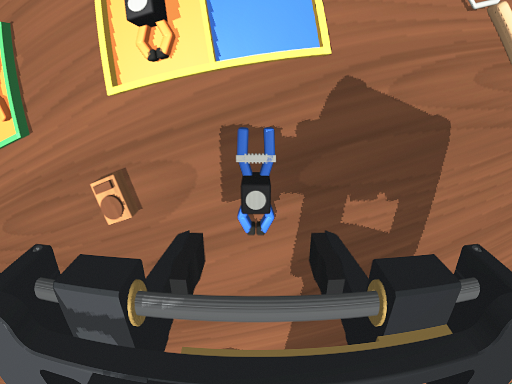

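shut_blue is centred and aligned: hinge at (256,200), closed jaws at (257,230). Gripping it and carrying it to the yellow tray's blue half.

```bash
python3 -m handwheel '{"dp":[[0,0,-20],[0,0,-45],[0,0,-70],[0,0,-87],[0,0,-93.5]],"turn":[0,0,0,0,0]}' 
python3 -m handwheel '{"dp":[[0,0,0],[0,0,0],[0,0,0],[0,0,0],[0,0,0]],"turn":[0,0,0,0,0]}' 0
python3 -m handwheel '{"dp":[[0,0,10],[0,0,30],[0,0,60],[0,0,85],[0,0,100]],"turn":[0,0,0,0,0]}' 
python3 -m handwheel '{"dp":[[10,-3,0],[30,-10,0],[50,-16,0],[70,-23,0],[90,-29,0]],"turn":[0.03,0.08,0.13,0.154,0.154]}' 
python3 -m handwheel '{"dp":[[20,-6,0],[40,-13,0],[58,-19,0],[71,-23,0],[76.5,-24.9,0]],"turn":[0,0,0,0,0]}'
python3 -m handwheel '{"dp":[[0,0,-20],[0,0,-50],[0,0,-65],[0,0,-65],[0,0,-65]],"turn":[0,0,0,0,0]}'
python3 - <<'E'
from h import *
snap('wrist','w8'); o=get_obs(); print(o['tcp_pos'],o['tcp_rot'],o['finger_gap'])
E
```

```text
clock: 18.05
tcp_pos: [430.7, -141.5, 19.9]
tcp_rot: [-179.9, 0.2, -17.3]
force: [0.5, 0.2, -0.3]
finger_gap: 59.9
finger_force: 0.0
clock: 18.55
tcp_pos: [431.8, -142.6, 22.4]
tcp_rot: [180.0, -0.1, -17.3]
force: [0.1, 0.5, 3.1]
finger_gap: 23.7
finger_force: 30.0
clock: 19.05
tcp_pos: [432.1, -142.8, 124.5]
tcp_rot: [179.9, -0.2, -17.3]
force: [1.1, -1.1, -1.2]
finger_gap: 24.0
finger_force: 30.0
clock: 19.55
tcp_pos: [522.1, -171.5, 120.7]
tcp_rot: [-180.0, 0.1, -8.4]
force: [1.1, -0.9, -0.4]
finger_gap: 23.8
finger_force: 30.0
clock: 20.05
tcp_pos: [598.6, -196.4, 120.4]
tcp_rot: [-180.0, 0.0, -8.4]
force: [0.2, 0.8, -0.6]
finger_gap: 23.6
finger_force: 30.0
clock: 20.55
tcp_pos: [597.7, -196.2, 56.8]
tcp_rot: [-180.0, 0.0, -8.5]
force: [0.3, 0.4, -0.8]
finger_gap: 23.8
finger_force: 30.0
[ 598.40277633 -196.54875597   57.71082169] [ 1.79973601e+02 -7.46831398e-02 -8.48124552e+00] 23.61641184624307
```

View pics/w8.png

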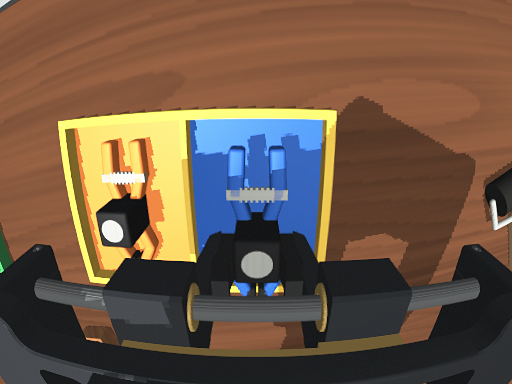

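shut_blue hovers within the blue half, its handles at (237,147) and (278,147) inside the rim. Releasing, retreating and checking from above.

```bash
python3 -m handwheel '{"dp":[[0,0,-10],[0,0,-20],[0,0,-27],[0,0,-31],[0,0,-31.5]],"turn":[0,0,0,0,0]}' 
python3 -m handwheel '{"dp":[[0,0,0],[0,0,0],[0,0,0],[0,0,5],[0,0,20]],"turn":[0,0,0,0,0]}' 54
python3 -m handwheel '{"dp":[[0,0,25],[-10,-15,60],[-30,-45,95],[-55,-75,120],[-80,-100,140]],"turn":[0,0,0,0,0]}'
python3 -m handwheel '{"dp":[[-25,-30,10],[-50,-60,20],[-75,-90,30],[-95,-115,40],[-100,-120,40]],"turn":[0,0,0,0,0]}'
python3 - <<'E'
from h import *
snap('top','t9'); b=cv2.imread('pics/t9.png')
cv2.imwrite('pics/t9c.png',cv2.resize(b[110:280,90:440],(800,389),interpolation=cv2.INTER_CUBIC))
E
```

```text
clock: 21.1
tcp_pos: [597.6, -196.1, 25.4]
tcp_rot: [-180.0, 0.0, -8.5]
force: [-3.5, 1.5, 5.7]
finger_gap: 23.4
finger_force: 30.0
clock: 21.6
tcp_pos: [596.6, -195.6, 44.3]
tcp_rot: [-179.9, 0.2, -8.5]
force: [0.1, 0.1, 1.0]
finger_gap: 54.0
finger_force: 0.0
clock: 22.1
tcp_pos: [517.7, -298.0, 189.1]
tcp_rot: [179.9, -0.2, -8.5]
force: [0.1, -0.9, -0.6]
finger_gap: 53.7
finger_force: 0.0
clock: 22.6
tcp_pos: [416.3, -419.7, 228.5]
tcp_rot: [179.8, -0.2, -8.7]
force: [0.6, 0.1, -0.4]
finger_gap: 54.1
finger_force: 0.0
```

View pics/t9c.png

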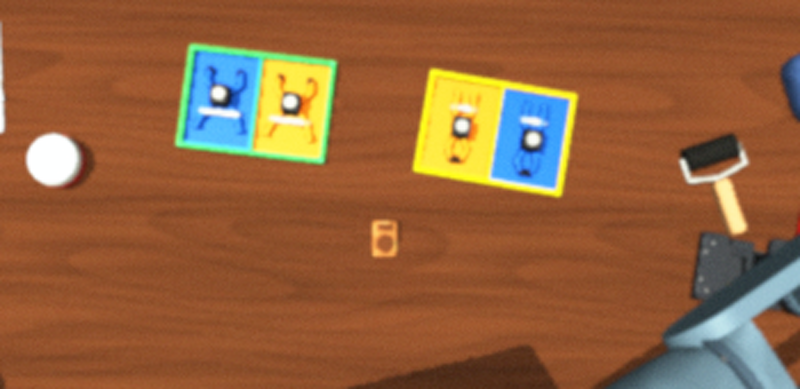

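All four clamps lie flat and lengthways in the right halves: open_blue at (220,97), open_orange at (290,102), shut_orange at (461,127) and shut_blue at (532,140). The tin, roller and block are where they were.

```bash
python3 -c "
from bench import *
print(sign_off())"
```

```text
the job is handed in; nothing more can be done
None
```

All four clamps are sorted: the shut ones are in the yellow tray and the open ones in the green, each flat and lengthways on its own colour and released; the tin, roller and block look undisturbed from above, and the job was handed in at about 23 s.

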